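# Build up two grinding-wheel arbors in the right order

## Robot

A 6-joint arm with a two-finger parallel gripper is mounted at the origin on a cart in front of the work surface, level with it; the furniture and walls round the work are solid. World frame = base frame: x ahead of the robot, y to its left, z up, the work surface at z = 0. Lengths are in m, angles in rad, forces in N, time in s.
With the tool pointing down it reaches from about 0.3 to 0.775 m from the base axis. Payload 14.6 kg.
Tool frame: the origin (TCP) lies at the very end of the fingers, on their centre line; the grasp point (between the pads) lies 19 mm behind it; z points along the fingers, y is the line along which they close (so a half turn about z gives the same grasp; the last joint's range is limited). The gripper opens to 94 mm and grips with 3 to 60 N. Pads are 16 mm wide; open, the fingers measure 119 mm over their backs; the gripper's body (75 mm by 177 mm) begins 78 mm behind the grasp point.
Start: joints at [1.204, 0.3, 1.521, -0, 1.321, -0.067], TCP at [0.162, 0.525, 0.205] pointing down, gripper open.
Joint ranges: [-3.03, 3.03], [-0.79, 2.21], [0.23, 2.52], [-1.04, 4.18], [0, 3.07], [-2.55, 2.55]. Speed limits (rad/s): [2.22, 2.22, 2.57, 3.14, 3.14, 3.14].

## Interface

Orientations are given as [roll, pitch, yaw] about the fixed x, y, z axes, in that order (R = Rz(yaw) Ry(pitch) Rx(roll)).
In Python, from station import ctrl gives the robot as it stands. The module is installed in compiled form; this text tells all that it offers.
- The arm moves only by the tool play_rows, never from a script. Its argument "commands" is a list of rows, each a list of 7 numbers: the shift along the tool's x, y, z in m, then the turn, a rotation vector about the tool's x, y, z in degrees, then the closure, from -1 (fully open) to 1 (shut). A call has 1 to 20 rows; each row shifts and turns the commanded pose from where the row before left it, along the tool's axes as they then stand; what a row does not reach is not made up. A row lasts 1/12 s, in which the tool goes at most 41.7 mm and 7.16 degrees, less where a joint would pass 70% of its speed; a pose out of reach is approached as far as the arm can. A call is refused whole if a number of a shift passes 0.0417 or a number of a turn 7.16, either way. A call with a gripper value outside its range is refused whole. The fingers move at their own pace and stop on an object; "force" is the grip in N (left out, the last holds). Time passes only in rows, so rows that do not move let the fingers close. It gives the time, the measured TCP pose, the force, the opening and the grip force at its end, in the units of the state.
- ctrl.get_obs(): the state, without advancing time (a new reading comes with each control period).
- ctrl.camera(name): name is "scene" or "side" or "wrist"; returns the picture (420x560x3 uint8, blue, green, red); there is no depth.
- ctrl.camera_model(name): a dict with "fx", "fy", "cx", "cy" (pixels), "rvec" (rotation vector, rad) and "tvec" (3), from world to camera coordinates, as OpenCV has them. Camera axes: x right, y down, z forward; pixel columns grow to the right and rows downward; lengths in m; the calibration is good to about 2 mm. The wrist camera is an equidistant fisheye: a pixel r from the principal point sees the ray r / f radians off the axis. A picture is of the moment at which its call begins: read the wrist's pose just before it. camera_model takes no time and is no camera call; for the wrist camera it gives the pose at the moment of the call.
- ctrl.hand_in(): hands the job in; it is judged then, once.
The state is a dict: "time_s": time; "qpos": joint angles; "joint_vel": joint speeds; "tau": joint torques, N m; "ee_pos": TCP position; "eef_rot": TCP orientation; "force": force on the tool from outside, world axes, zero at the start; "moment": the same for the moment, N m; "grip_width": finger opening in m; "grip_force": force on a finger pad.
Only numpy, scipy, OpenCV 4.12 (cv2) and the standard library are available. Lean on these libraries where they do the work, as an engineer would, in place of code of your own. Each camera call takes 0.05 s, during which the arm holds its last target. There are 200 camera calls.

## Task

Build up the two wheel arbors on the bench. On the red-based arbor stack the violet flange at the bottom, the grey grinding wheel on it and the brass collar on top; on the blue-based arbor stack the green grinding wheel at the bottom and the black collar on top, every part threaded over the post, lying flat against the one below, and let go. Leave the big rusty nut and the roll of black tape where they lie.

Things in the scene. Friction and masses are not known exactly. Their poses are not given: they have to be found in the camera images.
- red_arbor: A fixed upright mounting arbor, the same but for its colour as the other one: a round base plate 76 mm in diameter and 12 mm thick, painted red, and from its middle a plain steel post 20 mm in diameter. The post is straight up to 62 mm above the bench and ends in a cone that narrows to 8 mm at the top, 74 mm above the bench. Origin: centre of the underside, on the bench; z up along the post. It cannot move during the job.
- blue_arbor: A fixed upright mounting arbor, the same but for its colour as the other one: a round base plate 76 mm in diameter and 12 mm thick, painted blue, and from its middle a plain steel post 20 mm in diameter. The post is straight up to 62 mm above the bench and ends in a cone that narrows to 8 mm at the top, 74 mm above the bench. Origin: centre of the underside, on the bench; z up along the post. It cannot move during the job.
- flange: Violet anodised metal flange, a low ring with six small dark bolt holes in its face, about 0.12 kg, at first lying flat on the bench. Outside diameter 54 mm, 14 mm thick, flat on both faces, with a plain 26 mm hole right through (3 mm of play all round on a post). Round, so it can be gripped across its outside in any direction. Origin: centre of the underside; z up along the hole.
- grey_wheel: Grey grinding wheel with a pale paper ring and a dark lined hole, about 0.14 kg, at first lying flat on the bench. Outside diameter 62 mm, 18 mm thick, flat on both faces, with a plain 26 mm hole right through (3 mm of play all round on a post). Round, so it can be gripped across its outside in any direction. Origin: centre of the underside; z up along the hole.
- brass_collar: Brass-coloured collar, a short thick tube, about 0.1 kg, at first standing on the bench. Outside diameter 42 mm, 24 mm thick, flat on both faces, with a plain 26 mm hole right through (3 mm of play all round on a post). Round, so it can be gripped across its outside in any direction. Origin: centre of the underside; z up along the hole.
- green_wheel: Green grinding wheel with a pale paper ring and a dark lined hole, about 0.14 kg, at first lying flat on the bench. Outside diameter 62 mm, 18 mm thick, flat on both faces, with a plain 26 mm hole right through (3 mm of play all round on a post). Round, so it can be gripped across its outside in any direction. Origin: centre of the underside; z up along the hole.
- black_collar: Black plastic collar, a short thick tube, about 0.1 kg, at first standing on the bench. Outside diameter 42 mm, 24 mm thick, flat on both faces, with a plain 26 mm hole right through (3 mm of play all round on a post). Round, so it can be gripped across its outside in any direction. Origin: centre of the underside; z up along the hole.
- nut_big: Loose big rusty hexagon nut lying flat, 28 x 24 mm, 13 mm thick. Not part of the job. Origin: about the centre of its underside.
- tape_black: Loose roll of black insulating tape lying flat, cardboard core, 64 x 67 x 18 mm. Not part of the job. Origin: about the centre of its underside. Near it stand two tall cabinets that the gripper's body and the arm must keep off: a blue drawer cabinet (x below 0.56 m, nearest side at about y = 0.13 m) and a plywood one (front at about x = 0.73 m, y from 0.12 to 0.34 m).

How it is judged:
At the end, for the whole second after the job is handed in: Red arbor, base up: violet flange, grey wheel, brass collar (undersides 12, 26, 44 mm above the bench); blue arbor: green wheel, black collar (12, 30 mm). Each within 3.5 mm of that height, within 6 mm of the post axis, flat within 0.08 rad, at rest (under 0.02 m/s) (horizontal distance between each of flange, grey_wheel, brass_collar and red_arbor below 0.006 m and z of flange in the frame of red_arbor between 0.0085 and 0.0155 m and angle between each of flange, grey_wheel, brass_collar, green_wheel, black_collar's own z axis and vertical below 0.08 rad and linear speed of each of flange, grey_wheel, brass_collar, green_wheel, black_collar below 0.02 m/s and z of grey_wheel in the frame of red_arbor between 0.0225 and 0.0295 m and z of brass_collar in the frame of red_arbor between 0.0405 and 0.0475 m and horizontal distance between each of green_wheel, black_collar and blue_arbor below 0.006 m and z of green_wheel in the frame of blue_arbor between 0.0085 and 0.0155 m and z of black_collar in the frame of blue_arbor between 0.0265 and 0.0335 m); the robot touches nothing.
It fails at once if the rusty nut is pushed more than 30 mm away (distance of nut_big from where it was at the start of the episode above 0.03 m).
It fails at once if the roll of black tape is pushed more than 30 mm away (distance of tape_black from where it was at the start of the episode above 0.03 m).
It also fails if it takes over 104 s, if anything falls off the work surface, if the arm or the gripper's body presses on something with over 40 N, if the wrist force passes 120 N, or if a joint passes its speed limit or range.

## Working session

There is one attempt and no reset: what is moved stays moved. The work goes in short steps, Python scripts to look and compute and a tool call to move; the robot and the scene stay as the last step left them, time stands still between calls to the robot, and variables do not carry over. Pictures are saved under pics/ and viewed, at most 14 in all, crops included, and the job is handed in when it is done.

Besides the shell and the picture viewer there is one more tool, called after "Call:" as name([rows], argument=value, ...), one row to a line, values as JSON. play_rows: Moves the arm, as the interface text tells. Its arguments: {"type":"object","properties":{"commands":{"type":"array","items":{"type":"array","items":{"type":"number"}}},"force":{"type":"number"}},"required":["commands"]}

```bash
mkdir -p pics; python3 - <<'E'
from station import ctrl
import cv2,numpy as np
o=ctrl.get_obs();print({k:np.round(v,3).tolist() for k,v in o.items()})
for n in("scene","side","wrist"):
    m=ctrl.camera_model(n);print(n,m)
    cv2.imwrite(f"pics/{n}0.png",ctrl.camera(n))
E
```

```text
{'time_s': 0.0, 'qpos': [1.204, 0.3, 1.522, -0.0, 1.321, -0.067], 'joint_vel': [-0.001, -0.0, -0.0, -0.0, -0.0, 0.001], 'tau': [-0.001, -53.181, -35.274, 0.071, 0.024, -0.0], 'ee_pos': [0.162, 0.525, 0.205], 'eef_rot': [-3.14, -0.0, 2.842], 'force': [0.719, 0.116, 0.721], 'moment': [0.035, 0.042, -0.014], 'grip_force': 0.0, 'grip_width': 0.094}
scene {'fx': 474.4343664488932, 'fy': 474.4343664488932, 'cx': 283.6739449442602, 'cy': 205.73144849106757, 'rvec': array([ 1.11881436, -2.09806475,  1.19816795]), 'tvec': array([0.50369561, 0.17525488, 0.66616564])}
side {'fx': 524.8513504457625, 'fy': 524.8513504457625, 'cx': 279.1523973806267, 'cy': 203.50585037314556, 'rvec': array([ 0.68644065, -2.57865747,  1.2128385 ]), 'tvec': array([0.5371547 , 0.02256385, 1.01145135])}
wrist {'fx': 325.19226210127806, 'fy': 325.19226210127806, 'cx': 282.7616513952368, 'cy': 203.0160411791453, 'rvec': array([-2.32983761, -1.72172158, -0.24895076]), 'tvec': array([-0.54931528, -0.03191835,  0.39211403])}
```

View pics/scene0.png

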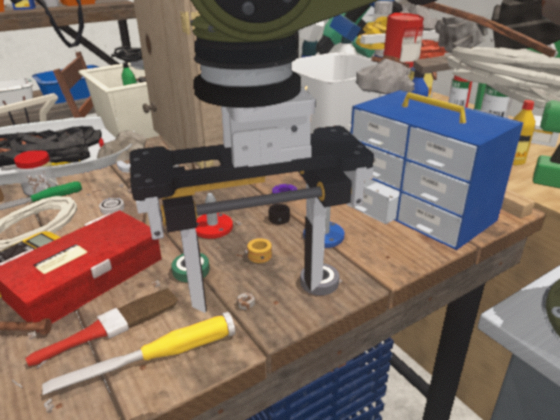

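View pics/side0.png

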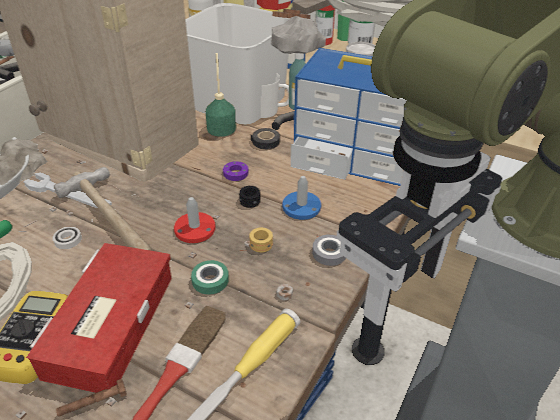

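View pics/wrist0.png

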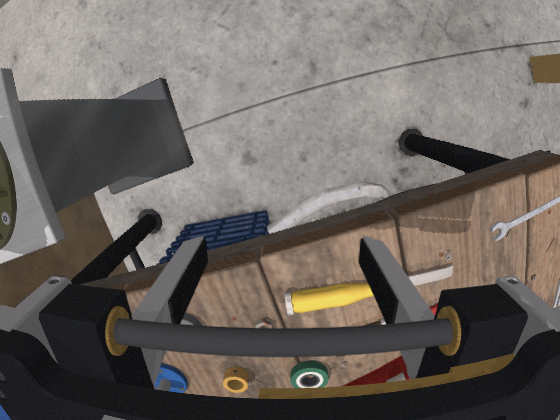

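The side view shows red arbor (194,227), blue arbor (301,205), flange (236,171), black collar (250,196), brass collar (261,240), green wheel (210,277), grey wheel (330,250), nut (285,292) and tape (265,138). The gripper blocks parts of the scene and wrist views.

```bash
cat >h.py <<'E'
from station import ctrl
import cv2,numpy as np
def ray(m,uv):
    R=cv2.Rodrigues(m["rvec"])[0];K=np.array([[m["fx"],0,m["cx"]],[0,m["fy"],m["cy"]],[0,0,1]])
    if m.get("fish"):
        d=(np.array(uv)-[m["cx"],m["cy"]])/m["fx"];r=np.linalg.norm(d)+1e-9
        v=np.array([*(d/r*np.sin(r)),np.cos(r)])
    else: v=np.linalg.solve(K,[*uv,1])
    return -R.T@m["tvec"],R.T@v
def plane(m,uv,z):
    c,v=ray(m,uv);return c+v*(z-c[2])/v[2]
# name: HSV lo, hi
COL=dict(red=((0,170,90),(6,255,255)),blue=((100,140,60),(118,255,255)),flange=((125,100,40),(150,255,255)),
 brass=((15,140,90),(28,255,255)),green=((70,70,30),(92,255,200)),black=((0,0,0),(180,255,48)),grey=((0,0,75),(180,45,255)))
H=dict(red=.012,blue=.012,flange=.014,brass=.024,green=.018,black=.024,grey=.018)
def blob(img,name,seed,rad=45):
    hsv=cv2.cvtColor(img,cv2.COLOR_BGR2HSV);mk=cv2.inRange(hsv,*[np.array(a) for a in COL[name]])
    w=np.zeros_like(mk);cv2.circle(w,tuple(map(int,seed)),rad,255,-1);mk&=w
    n,l,s,c=cv2.connectedComponentsWithStats(mk,connectivity=8)
    ok=[i for i in range(1,n) if s[i,4]>40]
    if not ok: return None
    # nearest bounding box centre
    i=min(ok,key=lambda i:np.hypot(s[i,0]+s[i,2]/2-seed[0],s[i,1]+s[i,3]/2-seed[1])-0.02*s[i,4])
    hull=cv2.convexHull(cv2.findNonZero((l==i).astype(np.uint8)))
    M=cv2.moments(hull);return np.array([M["m10"],M["m01"]])/M["m00"],hull,s[i]
E
python3 - <<'E'
from h import *
img=cv2.imread("pics/side0.png");m=ctrl.camera_model("side")
big=img.copy()
for n,s in dict(red=(194,229),blue=(301,206),flange=(236,171),black=(250,196),brass=(261,240),green=(210,277),grey=(330,250)).items():
    b=blob(img,n,s,28 if n in("black","grey") else 40)
    if b is None: print(n,None);continue
    print(n,b[0].round(1),b[2],plane(m,b[0],H[n]/2)[:2].round(4));cv2.drawContours(big,[b[1]],-1,(255,255,255),1)
for n,s,z in(("nut",(285,292),.006),("tape",(265,138),.009),("redtop",(191,199),.07),("bluetop",(304,180),.07)): print(n,plane(m,s,z)[:2].round(3))
cv2.imwrite("pics/s1.png",cv2.resize(big[120:320,150:370],None,fx=3,fy=3))
E
```

```text
red [194.2 227.3] [174 213  41  30 755] [0.58   0.3839]
blue [301.2 205.1] [283 192  38  27 633] [0.439 0.228]
flange [235.1 170.8] [223 162  25  19 359] [0.6108 0.1995]
black [249.2 196.4] [239 186  21  22 363] [0.5366 0.2621]
brass None
green [209.4 276.9] [191 261  37  33 546] [0.4826 0.4721]
grey [334.4 249.4] [ 312  230   47   36 1085] [0.3305 0.3094]
nut [0.359 0.436]
tape [0.62  0.062]
redtop [0.582 0.38 ]
bluetop [0.435 0.23 ]
```

View pics/s1.png

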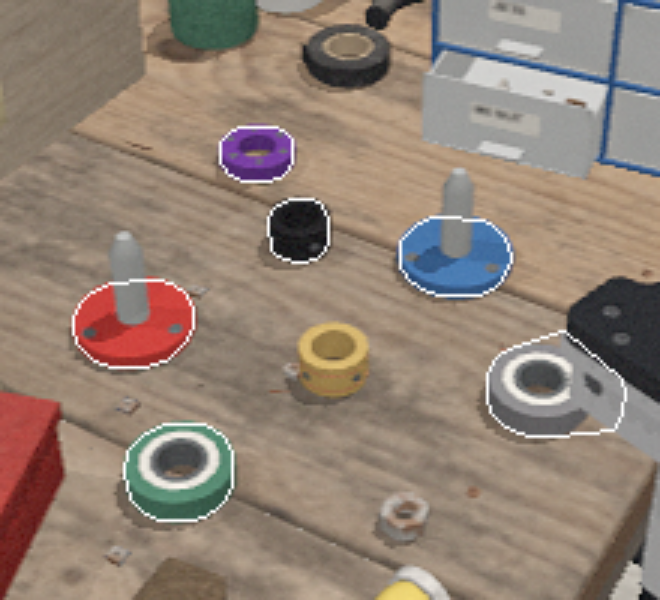

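```bash
cat >>h.py <<'E'
def proj(m,P):
    return cv2.projectPoints(np.float64([P]),m["rvec"],m["tvec"],np.array([[m["fx"],0,m["cx"]],[0,m["fy"],m["cy"]],[0,0,1]]),None)[0].ravel()
def go(t,yaw_deg=None):
    """remaining shift in tool axes and turn about tool z (deg)"""
    from scipy.spatial.transform import Rotation as Ro
    o=ctrl.get_obs();R=Ro.from_euler("xyz",o["eef_rot"]);cur=np.degrees(o["eef_rot"][2])
    out=(R.inv().apply(np.array(t)-o["ee_pos"])*1000).round(1)
    dy=None if yaw_deg is None else round((cur-yaw_deg+180)%360-180,1)
    print("t",round(o["time_s"],2),"pos",np.round(o["ee_pos"],4),"yaw",round(cur,1),"shift mm",out,"turn z",dy)
E
python3 - <<'E'
from h import *
m=ctrl.camera_model("side")
for n,s,z in(("brass",(261.3,239.7),.012),("grey",(330.3,250),.009),("toolbox corner top",(170,253),.08),("tb front low",(152,330),.0),("tb front bottom",(118,385),0),("brush",(222,312),.015),("cab bottom",(293,168),0),("greybody",(0,0),0)):
    print(n,plane(m,s,z)[:2].round(3))
p=plane(m,(293,168),0)
# height of cabinet corner: top pixel (298,80)
for z in(.15,.2,.25,.3): print(z,proj(m,[.56,.13,z]).round())
from scipy.spatial.transform import Rotation as Ro
go([.483,.472,.15],180)
E
```

```text
brass [0.453 0.355]
grey [0.336 0.314]
toolbox corner top [0.522 0.512]
tb front low [0.501 0.598]
tb front bottom [0.481 0.693]
brush [0.42  0.526]
cab bottom [0.515 0.121]
greybody [ 1.933 -0.258]
0.15 [273. 102.]
0.2 [273.  79.]
0.25 [273.  54.]
0.3 [273.  28.]
t 0.15 pos [0.1624 0.5253 0.205 ] yaw 162.8 shift mm [-322.1   43.9   55. ] turn z -17.2
```

Call:
play_rows([
  [-0.02,0.003,0.002,0,0,0,-1],
  [-0.027,0.004,0.004,0,0,0,-1],
  [-0.027,0.004,0.004,0,0,0,-1],
  [-0.027,0.004,0.004,0,0,0,-1],
  [-0.027,0.004,0.004,0,0,0,-1],
  [-0.027,0.004,0.004,0,0,0,-1],
  [-0.027,0.004,0.004,0,0,0,-1],
  [-0.027,0.004,0.004,0,0,0,-1],
  [-0.027,0.004,0.004,0,0,0,-1],
  [-0.027,0.004,0.004,0,0,0,-1],
  [-0.027,0.003,0.004,0,0,0,-1],
  [-0.022,0.001,0.004,0,0,0,-1],
  [-0.01,0,0.004,0,0,7,-1],
  [0,0,0.003,0,0,7,-1],
  [0,0,0,0,0,7,-1],
  [0,0,0,0,0,7,-1],
  [0,0,0,0,0,7,-1],
  [0,0,0,0,0,7,-1],
  [0,0,0,0,0,7,-1],
  [0,0,0,0,0,7,-1],
], force=25)

```text
time_s: 1.82
ee_pos: [0.4826, 0.4713, 0.152]
eef_rot: [-3.141, 0.0, 1.858]
force: [0.2, 0.1, -0.4]
grip_width: 0.0939
grip_force: 0.0
```

Call:
play_rows([
  [0,0,0,0,0,7,-1],
  [0,0,0,0,0,7,-1],
  [0,0,0,0,0,7,-1],
  [0,0,0,0,0,6,-1],
  [0,0,0,0,0,0,-1],
])

```text
time_s: 2.23
ee_pos: [0.4827, 0.4714, 0.1521]
eef_rot: [-3.141, 0.001, 1.388]
force: [0.3, -0.8, 0.4]
grip_width: 0.0941
grip_force: 0.0
```

```bash
python3 - <<'E'
from h import *
go([.483,.472,.05],80)
for n in("side","wrist","scene"):
    cv2.imwrite(f"pics/{n}2.png",ctrl.camera(n))
o=ctrl.get_obs();print(o["qpos"].round(2) if hasattr(o["qpos"],"round") else o["qpos"])
m=ctrl.camera_model("wrist");print(m)
a=np.vstack([cv2.imread("pics/wrist2.png")]);cv2.imwrite("pics/v2.png",a)
E
```

```text
t 2.23 pos [0.4827 0.4714 0.1521] yaw 79.5 shift mm [  0.8   0.2 102.1] turn z -0.5
[ 0.72  0.62  1.18 -0.    1.34  0.89]
{'fx': 325.19226210127806, 'fy': 325.19226210127806, 'cx': 282.7616513952368, 'cy': 203.0160411791453, 'rvec': array([-2.84099526,  0.24531163,  0.03618012]), 'tvec': array([-0.39612226,  0.50916211,  0.49811149])}
```

View pics/wrist2.png

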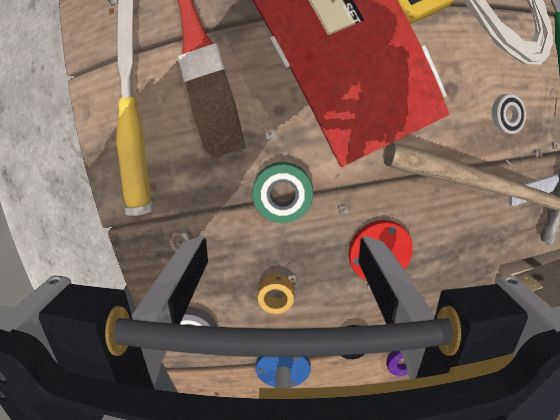

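View pics/side2.png

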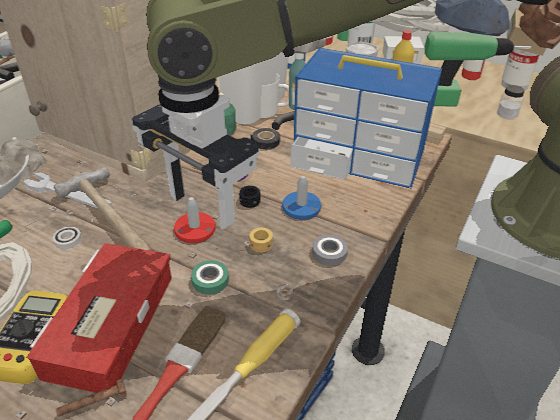

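The wrist view shows green wheel (283,193), brass collar (276,297), red base (380,250), blue base (283,370) and brush (215,120). The side view now shows the grey wheel clear at (330,250).

```bash
cat >>h.py <<'E'
COL["brass"]=((12,110,70),(30,255,255))
E
python3 - <<'E'
from h import *
m=ctrl.camera_model("wrist");m["fish"]=1;img=cv2.imread("pics/wrist2.png")
print("cam",ray(m,(0,0))[0].round(3))
for n,s,r in(("green",(283,193),40),("brass",(276,297),25),("red",(380,250),45),("blue",(283,372),40)):
    b=blob(img,n,s,r)
    if b: print("w",n,b[0].round(1),b[2],plane(m,b[0],H[n]/2)[:2].round(4))
m=ctrl.camera_model("side");img=cv2.imread("pics/side2.png")
for n,s,r in(("green",(210,277),40),("brass",(261,240),16),("red",(194,229),35),("blue",(301,206),35),("grey",(330,250),23)):
    b=blob(img,n,s,r)
    if b: print("s",n,b[0].round(1),b[2],plane(m,b[0],H[n]/2)[:2].round(4))
m=ctrl.camera_model("scene");img=cv2.imread("pics/scene2.png")
R=cv2.Rodrigues(m["rvec"])[0]
for n,P in dict(green=(.483,.472,.009),brass=(.453,.355,.012),red=(.58,.384,.006),blue=(.439,.228,.006),flange=(.611,.2,.007),black=(.537,.262,.012),grey=(.336,.314,.009)).items():
    b=blob(img,n,proj(m,P),25)
    if b: print("c",n,proj(m,P).round(),b[0].round(1),b[2],plane(m,b[0],H[n]/2)[:2].round(4))
E
```

```text
cam [0.498 0.553 0.331]
w green [282.3 192.2] [ 252  162   61   61 1328] [0.4833 0.4698]
w brass [275.3 293.6] [ 257  274   37   40 1081] [0.4549 0.3535]
w red [379.9 249.1] [ 349  220   64   60 1534] [0.5807 0.385 ]
w blue [282.5 370.2] [ 256  357   54   30 1021] [0.4401 0.2204]
s green [209.5 276.9] [191 261  37  33 547] [0.4826 0.472 ]
s brass [260.5 239.7] [249 228  24  25 464] [0.4539 0.356 ]
s red [194.2 227.4] [174 213  41  30 761] [0.5799 0.3839]
s blue [301.3 205.1] [283 192  38  27 637] [0.4389 0.228 ]
s grey [329.5 249.5] [312 234  36  32 868] [0.3378 0.3141]
c green [189. 266.] [190.2 267. ] [172 254  36  27 351] [0.4799 0.471 ]
c brass [259. 250.] [259.1 250.2] [247 238  25  26 556] [0.4528 0.3544]
c red [211. 225.] [212.4 225.6] [193 215  40  23 616] [0.5777 0.3824]
c blue [322. 234.] [323.2 234.1] [304 223  39  24 543] [0.4372 0.2268]
c flange [283. 192.] [284.3 191.8] [272 184  25  17 328] [0.6103 0.1971]
c black [277. 214.] [278.9 213.9] [270 205  19  19 301] [0.5343 0.2605]
c grey [319. 279.] [319.5 278.5] [300 263  41  32 906] [0.3366 0.3125]
```

Call:
play_rows([
  [0,0,0.02,0,0,0,-1],
  [0,0,0.025,0,0,0,-1],
  [0,0,0.025,0,0,0,-1],
  [0,0,0.025,0,0,0,-1],
  [0,0,0.02,0,0,0,-1],
  [0,0,0.015,0,0,0,-1],
  [0,0,0.01,0,0,0,-1],
  [0,0,0.008,0,0,0,-1],
  [0,0,0,0,0,0,-1],
  [0,0,0,0,0,0,1],
  [0,0,0,0,0,0,1],
  [0,0,0,0,0,0,1],
  [0,0,0,0,0,0,1],
  [0,0,0,0,0,0,1],
  [0,0,0,0,0,0,1],
  [0,0,0,0,0,0,1],
])

```text
time_s: 3.72
ee_pos: [0.4829, 0.4716, 0.0049]
eef_rot: [3.141, -0.0, 1.393]
force: [-0.4, -0.5, 3.4]
grip_width: 0.06
grip_force: 24.9
```

Call:
play_rows([
  [0,0,-0.005,0,0,0,1],
  [0,0,-0.01,0,0,0,1],
  [0,0,-0.015,0,0,0,1],
  [0,0,-0.02,0,0,0,1],
  [0,0,-0.02,0,0,0,1],
  [0,0,-0.02,0,0,-5,1],
  [0,0,-0.015,0,0,-5,1],
  [0,0,-0.005,0,0,0,1],
  [0,0,0,0,0,0,1],
])

```text
time_s: 4.47
ee_pos: [0.4833, 0.4719, 0.1169]
eef_rot: [3.139, -0.002, 1.565]
force: [-0.4, 0.3, -1.0]
grip_width: 0.0603
grip_force: 24.9
```

```bash
python3 - <<'E'
from h import *
go([.438,.2275,.115],90)
o=ctrl.get_obs();print(o["grip_width"],o["grip_force"])
m=ctrl.camera_model("wrist");m["fish"]=1;img=ctrl.camera("wrist");cv2.imwrite("pics/w3.png",img)
img2=ctrl.camera("side");cv2.imwrite("pics/s3.png",img2);m2=ctrl.camera_model("side")
z=o["ee_pos"][2]-.005+.009
b=blob(img2,"green",proj(m2,[*o["ee_pos"][:2],z]),45);print(proj(m2,[*o["ee_pos"][:2],z]),b[0],b[2],plane(m2,b[0],z))
cv2.imwrite("pics/v3.png",np.hstack([img[100:420,120:440],cv2.resize(img2[100:260,130:290],None,fx=2,fy=2)]))
E
```

```text
t 4.47 pos [0.4833 0.4719 0.1169] yaw 89.7 shift mm [-244.7  -43.9    1.2] turn z -0.3
0.060320875225446394 24.90321457386017
[203.48307061 226.72186693] [200.59471767 227.61074681] [184 211  33  34 501] [0.48589163 0.47573763 0.120903  ]
```

View pics/v3.png

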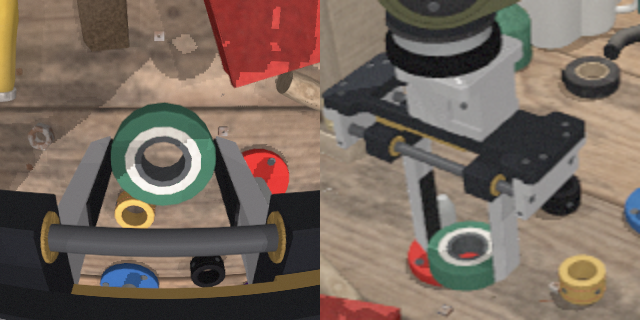

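The wheel is held level between the fingers. Next I'll measure its offset from the TCP in the wrist view.

```bash
cat >>h.py <<'E'
def held(name,seedimg,under=.003,pic=None,rad=75):
    "centre of held part, wrist view, at mid height; returns offset from TCP in world"
    o=ctrl.get_obs();m=ctrl.camera_model("wrist");m["fish"]=1
    img=ctrl.camera("wrist") if pic is None else cv2.imread(pic)
    z=o["ee_pos"][2]-under+H[name]/2
    b=blob(img,name,seedimg,rad);p=plane(m,b[0],z)
    print("held",name,b[0].round(1),b[2],p.round(4),"offset mm",((p-o["ee_pos"])[:2]*1000).round(1))
    return img
E
python3 - <<'E'
from h import *
held("green",(284,255),.005,"pics/w3.png")
E
```

```text
held green [282.7 254.2] [ 230  203  106  102 4234] [0.4838 0.4704 0.118 ] offset mm [ 1.3 -0.8]
```

Call:
play_rows([
  [-0.012,-0.002,0,0,0,0,1],
  [-0.022,-0.004,0,0,0,0,1],
  [-0.025,-0.005,0,0,0,0,1],
  [-0.025,-0.005,0,0,0,0,1],
  [-0.025,-0.005,0,0,0,0,1],
  [-0.025,-0.005,0,0,0,0,1],
  [-0.025,-0.005,0,0,0,0,1],
  [-0.025,-0.005,0,0,0,0,1],
  [-0.025,-0.004,0,0,0,0,1],
  [-0.022,-0.003,0,0,0,0,1],
  [-0.013,-0.001,0.01,0,0,0,1],
  [0,0,0.01,0,0,0,1],
  [0,0,0.01,0,0,0,1],
  [0,0,0,0,0,0,1],
  [0,0,0,0,0,0,1],
])

```text
time_s: 5.82
ee_pos: [0.4376, 0.2282, 0.0835]
eef_rot: [-3.14, 0.001, 1.568]
force: [0.4, -0.3, -0.6]
grip_width: 0.06
grip_force: 24.9
```

```bash
python3 - <<'E'
from h import *
go([.438,.2275,.017],90)
img=held("green",(284,255),.005);cv2.imwrite("pics/w4.png",img)
img2=ctrl.camera("side");img3=ctrl.camera("scene")
m=ctrl.camera_model("side");o=ctrl.get_obs();p=o["ee_pos"]+[0,0,.004]
b=blob(img2,"green",proj(m,p),35);print(b[0],b[2],plane(m,b[0],p[2]))
cv2.imwrite("pics/v4.png",np.hstack([cv2.resize(img[180:300,210:350],None,fx=3,fy=3),cv2.resize(img2[130:250,230:350],None,fx=3,fy=3)]))
E
```

```text
t 5.82 pos [0.4376 0.2282 0.0835] yaw 89.8 shift mm [-0.6  0.5 66.5] turn z -0.2
held green [282.7 254.1] [ 230  203  106  102 4238] [0.4389 0.2274 0.0875] offset mm [ 1.3 -0.8]
[301.79610629 171.05603788] [287 159  30  26 367] [0.44002061 0.23001606 0.08864149]
```

View pics/v4.png

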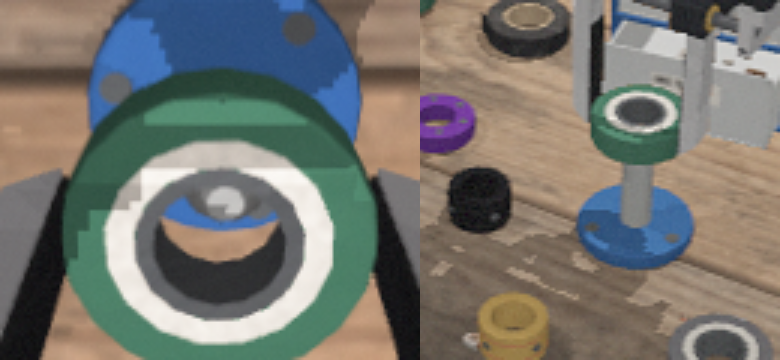

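The post tip shows through the hole at wrist pixel (284,248); the hole's upper rim is centred at about (283,261).

```bash
python3 - <<'E'
from h import *
m=ctrl.camera_model("wrist");m["fish"]=1
print(plane(m,(284.5,247.5),.074),plane(m,(283.3,261.3),.0965))
E
```

```text
[0.44056998 0.22508024 0.074     ] [0.43976666 0.22659528 0.0965    ]
```

Call:
play_rows([
  [-0.0017,0,0,0,0,0,1],
  [0,0,0.005,0,0,0,1],
  [0,0,0.006,0,0,0,1],
  [0,0,0.007,0,0,0,1],
  [0,0,0.007,0,0,0,1],
  [0,0,0.007,0,0,0,1],
  [0,0,0.007,0,0,0,1],
  [0,0,0.007,0,0,0,1],
  [0,0,0.007,0,0,0,1],
  [0,0,0.006,0,0,0,1],
  [0,0,0.004,0,0,0,1],
  [0,0,0.002,0,0,0,1],
  [0,0,0.001,0,0,0,1],
  [0,0,0,0,0,0,1],
])

```text
time_s: 7.13
ee_pos: [0.438, 0.2259, 0.0184]
eef_rot: [3.142, 0.0, 1.568]
force: [-0.1, -0.7, -1.0]
grip_width: 0.0605
grip_force: 24.9
```

Call:
play_rows([
  [0,0,0.001,0,0,0,1],
  [0,0,0,0,0,0,0.6],
  [0,0,0,0,0,0,-0.5],
  [0,0,0,0,0,0,-1],
  [0,0,0,0,0,0,-1],
  [0,0,0,0,0,0,-1],
  [0,0,-0.01,0,0,0,-1],
  [0,0,-0.02,0,0,0,-1],
  [0,0,-0.02,0,0,0,-1],
  [0,0,-0.02,0,0,0,-1],
  [0,0,-0.02,0,0,0,-1],
  [0,0,0,0,0,0,-1],
])

```text
time_s: 8.13
ee_pos: [0.4395, 0.2266, 0.1117]
eef_rot: [3.136, -0.002, 1.568]
force: [0.1, 0.7, 1.2]
grip_width: 0.0937
grip_force: 0.0
```

```bash
python3 - <<'E'
from h import *
go([.5355,.261,.055],90)
img2=ctrl.camera("side");cv2.imwrite("pics/s5.png",img2);m=ctrl.camera_model("side")
b=blob(img2,"green",proj(m,[.438,.2275,.021]),30);print(b[0],b[2],plane(m,b[0],.021))
for n,P in dict(flange=(.611,.2,.007),black=(.537,.262,.012)).items():
    b=blob(img2,n,proj(m,P),18);print(n,b[2],plane(m,b[0],H[n]/2))
E
```

```text
t 8.13 pos [0.4395 0.2266 0.1117] yaw 89.8 shift mm [34.6 95.5 57.4] turn z -0.2
[302.00421274 198.93206951] [287 187  31  25 363] [0.43840784 0.22706578 0.021     ]
flange [223 162  25  19 359] [0.61081781 0.19946632 0.007     ]
black [239 186  21  22 368] [0.5365485  0.26217099 0.012     ]
```

Call:
play_rows([
  [0.01,0.02,0,0,0,0,-0.6],
  [0.013,0.035,0,0,0,0,-0.6],
  [0.012,0.03,0.005,0,0,0,-0.6],
  [0,0.0115,0.015,0,0,0,-0.6],
  [0,0,0.02,0,0,0,-0.6],
  [0,0,0.02,0,0,0,-0.6],
  [0,0,0.02,0,0,0,-0.6],
  [0,0,0.015,0,0,0,-0.6],
  [0,0,0.01,0,0,0,-0.6],
  [0,0,0,0,0,0,-0.6],
  [0,0,0,0,0,0,1],
  [0,0,0,0,0,0,1],
  [0,0,0,0,0,0,1],
  [0,0,0,0,0,0,1],
  [0,0,0,0,0,0,1],
  [0,0,0,0,0,0,1],
  [0,0,0,0,0,0,1],
  [0,0,0,0,0,0,1],
])

```text
time_s: 9.68
ee_pos: [0.5346, 0.2606, 0.0025]
eef_rot: [3.141, -0.0, 1.568]
force: [-0.2, -0.8, 1.1]
grip_width: 0.0411
grip_force: 25.0
```

Call:
play_rows([
  [0,0,-0.01,0,0,0,1],
  [0,0,-0.02,0,0,0,1],
  [0,0,-0.025,0,0,0,1],
  [0,0,-0.02,0,0,0,1],
  [0,-0.01,-0.015,0,0,0,1],
  [-0.006,-0.02,-0.001,0,0,0,1],
  [-0.008,-0.02,0,0,0,0,1],
  [-0.008,-0.02,0,0,0,0,1],
  [-0.008,-0.015,0,0,0,0,1],
  [-0.004,-0.01,0,0,0,0,1],
  [0,-0.0015,0.005,0,0,0,1],
  [0,0,0.005,0,0,0,1],
  [0,0,0,0,0,0,1],
  [0,0,0,0,0,0,1],
])

```text
time_s: 10.85
ee_pos: [0.4384, 0.227, 0.0831]
eef_rot: [-3.141, 0.0, 1.568]
force: [0.3, -0.1, -1.5]
grip_width: 0.0413
grip_force: 25.0
```

```bash
python3 - <<'E'
from h import *
go([.438,.2275,.0325],90)
m=ctrl.camera_model("wrist");m["fish"]=1
print([plane(m,(284.5,247.5+k),.074).round(4) for k in(0,1)])
o=ctrl.get_obs();p=o["ee_pos"]+[0,0,.0095]
img=ctrl.camera("wrist");img2=ctrl.camera("side");m=ctrl.camera_model("side")
b=blob(img2,"black",proj(m,p),15);print(proj(m,p),b[0],b[2],plane(m,b[0],p[2]))
cv2.imwrite("pics/v6.png",np.hstack([cv2.resize(img[200:300,230:340],None,fx=4,fy=4),cv2.resize(img2[130:230,250:340],None,fx=4,fy=4)]))
E
```

```text
t 10.85 pos [0.4384 0.227  0.0831] yaw 89.8 shift mm [ 0.5 -0.4 50.6] turn z -0.2
[array([0.4408, 0.2246, 0.074 ]), array([0.4408, 0.2239, 0.074 ])]
[303.40633417 168.75498377] [301.06683067 167.97621976] [291 156  21  25 393] [0.44325053 0.22705289 0.09259084]
```

View pics/v6.png

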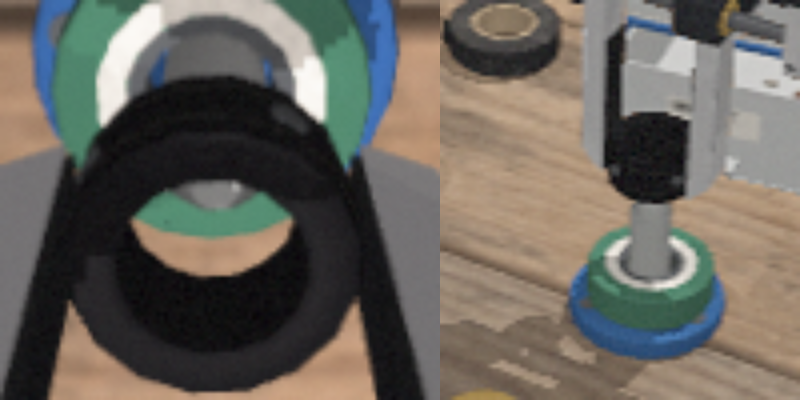

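Post tip shows behind the collar's far inner rim (crop 217,190 → pixel 284,247); collar top face centred near (283,265.5).

```bash
python3 - <<'E'
from h import *
m=ctrl.camera_model("wrist");m["fish"]=1
print(plane(m,(283.2,265.5),.1046),plane(m,(284.3,246.5),.074))
E
```

```text
[0.43997688 0.2276324  0.1046    ] [0.44069972 0.22520498 0.074     ]
```

Call:
play_rows([
  [-0.002,0.0005,0,0,0,0,1],
  [0,0,0.004,0,0,0,1],
  [0,0,0.005,0,0,0,1],
  [0,0,0.006,0,0,0,1],
  [0,0,0.007,0,0,0,1],
  [0,0,0.007,0,0,0,1],
  [0,0,0.007,0,0,0,1],
  [0,0,0.006,0,0,0,1],
  [0,0,0.004,0,0,0,1],
  [0,0,0.002,0,0,0,1],
  [0,0,0.001,0,0,0,1],
  [0,0,0,0,0,0,1],
])

```text
time_s: 11.95
ee_pos: [0.4385, 0.2249, 0.0344]
eef_rot: [-3.142, 0.0, 1.568]
force: [-0.8, -0.2, -0.2]
grip_width: 0.041
grip_force: 25.0
```

Call:
play_rows([
  [0,0,0.0015,0,0,0,1],
  [0,0,0,0,0,0,0.3],
  [0,0,0,0,0,0,-0.3],
  [0,0,0,0,0,0,-0.6],
  [0,0,0,0,0,0,-0.6],
  [0,0,-0.01,0,0,0,-0.6],
  [0,0,-0.02,0,0,0,-0.6],
  [0,0,-0.02,0,0,0,-0.6],
  [0,0,-0.02,0,0,0,-0.6],
  [0,0,-0.02,0,0,0,-0.6],
  [0,0,-0.01,0,0,0,-0.6],
  [0,0,0,0,0,0,-0.6],
])

```text
time_s: 12.95
ee_pos: [0.4394, 0.2253, 0.1354]
eef_rot: [3.138, -0.002, 1.568]
force: [0.5, 0.0, 1.4]
grip_width: 0.0752
grip_force: 0.0
```

```bash
python3 - <<'E'
from h import *
go([.611,.199,.005],90);print(ctrl.get_obs()["grip_width"])
img2=ctrl.camera("side");cv2.imwrite("pics/s7.png",img2);m=ctrl.camera_model("side")
b=blob(img2,"black",proj(m,[.438,.2275,.042]),18);print(b[0],b[2],plane(m,b[0],.042))
E
```

```text
t 12.95 pos [0.4394 0.2253 0.1354] yaw 89.8 shift mm [-26.  171.2 131. ] turn z -0.2
0.07517665792979403
[302.21478382 189.94142259] [292 180  21  21 267] [0.43931939 0.22608137 0.042     ]
```

Call:
play_rows([
  [0,0.015,0,0,0,0,-0.6],
  [0,0.025,0,0,0,0,-0.6],
  [0,0.025,0,0,0,0,-0.6],
  [0,0.025,0,0,0,0,-0.6],
  [-0.003,0.025,0,0,0,0,-0.6],
  [-0.006,0.025,0,0,0,0,-0.6],
  [-0.008,0.02,0,0,0,0,-0.6],
  [-0.006,0.011,0.006,0,0,0,-0.6],
  [-0.003,0,0.015,0,0,0,-0.6],
  [0,0,0.02,0,0,0,-0.6],
  [0,0,0.02,0,0,0,-0.6],
  [0,0,0.02,0,0,0,-0.6],
  [0,0,0,0,0,0,-0.6],
  [0,0,0,0,0,0,-0.6],
])

```text
time_s: 14.17
ee_pos: [0.6084, 0.1981, 0.0505]
eef_rot: [-3.139, 0.001, 1.568]
force: [-0.7, -0.8, 0.6]
grip_width: 0.0755
grip_force: 0.0
```

```bash
python3 - <<'E'
from h import *
go([.611,.199,.0035],90)
o=ctrl.get_obs();m=ctrl.camera_model("wrist");m["fish"]=1;img=ctrl.camera("wrist");cv2.imwrite("pics/w8.png",img)
b=blob(img,"flange",(283,225),90);print(b[0],b[2],plane(m,b[0],.007))
E
```

```text
t 14.17 pos [0.6084 0.1981 0.0505] yaw 89.8 shift mm [ 0.9  2.8 47. ] turn z -0.2
[285.61840629 225.87806638] [ 249  190   74   73 3167] [0.61166292 0.19738064 0.007     ]
```

Call:
play_rows([
  [0.0008,0.0025,0.01,0,0,0,-0.6],
  [0,0,0.015,0,0,0,-0.6],
  [0,0,0.012,0,0,0,-0.6],
  [0,0,0.007,0,0,0,-0.6],
  [0,0,0.0025,0,0,0,-0.6],
  [0,0,0,0,0,0,-0.6],
  [0,0,0,0,0,0,1],
  [0,0,0,0,0,0,1],
  [0,0,0,0,0,0,1],
  [0,0,0,0,0,0,1],
  [0,0,0,0,0,0,1],
  [0,0,0,0,0,0,1],
  [0,0,-0.005,0,0,0,1],
])

```text
time_s: 15.3
ee_pos: [0.6115, 0.199, 0.0098]
eef_rot: [-3.14, 0.0, 1.568]
force: [-0.8, 0.3, -2.8]
grip_width: 0.0523
grip_force: 24.9
```

Call:
play_rows([
  [0,0,-0.015,0,0,0,1],
  [0,0,-0.02,0,0,0,1],
  [0,0,-0.02,0,0,0,1],
  [0.01,0,-0.02,0,0,0,1],
  [0.02,-0.002,-0.005,0,0,0,1],
  [0.025,-0.005,0,0,0,0,1],
  [0.025,-0.005,0,0,0,0,1],
  [0.025,-0.005,0,0,0,0,1],
  [0.025,-0.005,0,0,0,0,1],
  [0.025,-0.005,0,0,0,0,1],
  [0.018,-0.0045,0,0,0,0,1],
  [0.01,-0.001,0.003,0,0,0,1],
  [0,0,0.004,0,0,0,1],
  [0,0,0,0,0,0,1],
  [0,0,0,0,0,0,1],
])

```text
time_s: 16.55
ee_pos: [0.5802, 0.3809, 0.0828]
eef_rot: [-3.141, 0.001, 1.567]
force: [0.2, 0.1, -1.3]
grip_width: 0.0528
grip_force: 24.9
```

```bash
python3 - <<'E'
from h import *
go([.579,.383,.0165],90)
img=held("flange",(284,245),.0045);cv2.imwrite("pics/w9.png",img)
img2=ctrl.camera("side");m=ctrl.camera_model("side");o=ctrl.get_obs();p=o["ee_pos"]+[0,0,.0025]
b=blob(img2,"flange",proj(m,p),30);print(b[0],b[2],plane(m,b[0],p[2]))
x,y=proj(m,p).astype(int)
cv2.imwrite("pics/v9.png",np.hstack([cv2.resize(img[200:300,230:340],None,fx=4,fy=4),cv2.resize(img2[y-35:y+65,x-45:x+45],None,fx=4,fy=4)]))
E
```

```text
t 16.55 pos [0.5802 0.3809 0.0828] yaw 89.8 shift mm [ 2.1 -1.2 66.3] turn z -0.2
held flange [282.6 252.5] [ 238  209   90   87 4693] [0.5815 0.3805 0.0853] offset mm [ 1.2 -0.4]
[187.72046529 193.48564158] [176 182  24  24 428] [0.583076   0.38574427 0.08599407]
```

View pics/v9.png

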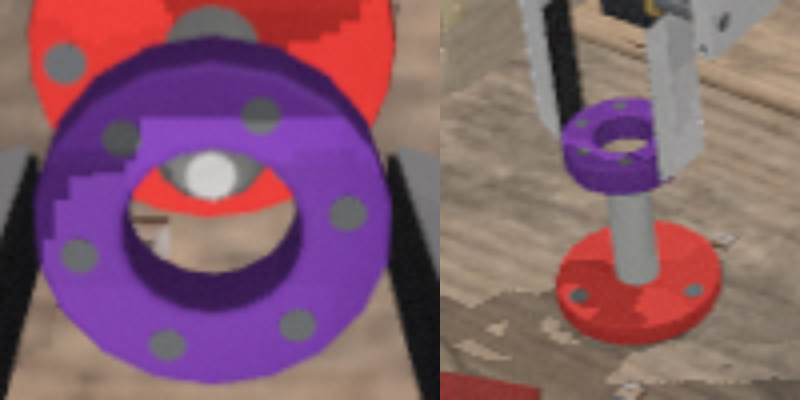

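Post tip disc at wrist pixel (283,244), flange hole centre (283,257.7).

```bash
cat >>h.py <<'E'
def wr(tip,hole,ztop):
    m=ctrl.camera_model("wrist");m["fish"]=1
    a=plane(m,tip,.074);b=plane(m,hole,ztop);print("post",a.round(4),"hole",b.round(4),"move world mm",((a-b)[:2]*1000).round(1))
E
python3 -c "
from h import *
wr((283,244),(283,257.7),.0923)"
```

```text
post [0.582  0.3809 0.074 ] hole [0.582  0.3802 0.0923] move world mm [0.  0.6]
```

Call:
play_rows([
  [0.0005,0,0.004,0,0,0,1],
  [0,0,0.006,0,0,0,1],
  [0,0,0.007,0,0,0,1],
  [0,0,0.007,0,0,0,1],
  [0,0,0.007,0,0,0,1],
  [0,0,0.007,0,0,0,1],
  [0,0,0.007,0,0,0,1],
  [0,0,0.007,0,0,0,1],
  [0,0,0.006,0,0,0,1],
  [0,0,0.004,0,0,0,1],
  [0,0,0.002,0,0,0,1],
  [0,0,0.001,0,0,0,1],
  [0,0,0,0,0,0,1],
])

```text
time_s: 17.73
ee_pos: [0.58, 0.3828, 0.0184]
eef_rot: [3.142, -0.0, 1.568]
force: [-0.7, 0.6, -1.3]
grip_width: 0.0523
grip_force: 24.9
```

Call:
play_rows([
  [0,0,0.001,0,0,0,1],
  [0,0,0,0,0,0,0.3],
  [0,0,0,0,0,0,-0.3],
  [0,0,0,0,0,0,-1],
  [0,0,0,0,0,0,-1],
  [0,0,-0.01,0,0,0,-1],
  [0,0,-0.02,0,0,0,-1],
  [0,0,-0.02,0,0,0,-1],
  [0,0,-0.02,0,0,0,-1],
  [0,0,-0.02,0,0,0,-1],
  [0,0,-0.01,0,0,0,-1],
  [0,0,0,0,0,0,-1],
])

```text
time_s: 18.73
ee_pos: [0.5809, 0.3833, 0.1207]
eef_rot: [3.138, -0.002, 1.568]
force: [0.2, 0.7, 0.4]
grip_width: 0.0942
grip_force: 0.0
```

```bash
python3 - <<'E'
from h import *
go([.337,.3135,.05],90)
img2=ctrl.camera("side");cv2.imwrite("pics/s10.png",img2);m=ctrl.camera_model("side")
b=blob(img2,"flange",proj(m,[.58,.383,.019]),25);print(b[0],b[2],plane(m,b[0],.019))
E
```

```text
t 18.73 pos [0.5809 0.3833 0.1207] yaw 89.8 shift mm [ -70.7 -243.9   69.6] turn z -0.2
[193.39458955 221.64676617] [179 210  29  24 383] [0.58088132 0.38298461 0.019     ]
```

Call:
play_rows([
  [-0.003,-0.01,0,0,0,0,-1],
  [-0.006,-0.02,0,0,0,0,-1],
  [-0.008,-0.028,0,0,0,0,-1],
  [-0.008,-0.028,0,0,0,0,-1],
  [-0.008,-0.028,0,0,0,0,-1],
  [-0.008,-0.028,0,0,0,0,-1],
  [-0.008,-0.028,0,0,0,0,-1],
  [-0.008,-0.028,0,0,0,0,-1],
  [-0.007,-0.024,0,0,0,0,-1],
  [-0.005,-0.014,0.005,0,0,0,-1],
  [-0.002,-0.008,0.015,0,0,0,-1],
  [0,0,0.02,0,0,0,-1],
  [0,0,0.02,0,0,0,-1],
  [0,0,0.01,0,0,0,-1],
  [0,0,0,0,0,0,-1],
  [0,0,0,0,0,0,-1],
])

```text
time_s: 20.12
ee_pos: [0.3356, 0.3123, 0.0471]
eef_rot: [-3.14, 0.001, 1.568]
force: [0.5, 0.4, -0.3]
grip_width: 0.0941
grip_force: 0.0
```

```bash
python3 - <<'E'
from h import *
go([.337,.3135,.0045],90)
m=ctrl.camera_model("wrist");m["fish"]=1;img=ctrl.camera("wrist");cv2.imwrite("pics/w11.png",img)
cv2.imwrite("pics/v11.png",img[120:320,160:420])
E
```

```text
t 20.12 pos [0.3356 0.3123 0.0471] yaw 89.8 shift mm [ 1.3  1.5 42.6] turn z -0.2
```

View pics/v11.png

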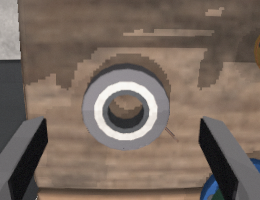

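The grey wheel's top ring is centred at wrist pixel (285,229), about 1.5 mm toward +x, which agrees with the side-view estimate.

Call:
play_rows([
  [0.0013,0.0015,0.01,0,0,0,-1],
  [0,0,0.014,0,0,0,-1],
  [0,0,0.01,0,0,0,-1],
  [0,0,0.006,0,0,0,-1],
  [0,0,0.002,0,0,0,-1],
  [0,0,0,0,0,0,-1],
  [0,0,0,0,0,0,1],
  [0,0,0,0,0,0,1],
  [0,0,0,0,0,0,1],
  [0,0,0,0,0,0,1],
  [0,0,0,0,0,0,1],
  [0,0,0,0,0,0,1],
  [0,0,0,0,0,0,1],
])

```text
time_s: 21.25
ee_pos: [0.3374, 0.3138, 0.0056]
eef_rot: [3.141, -0.0, 1.568]
force: [-0.4, 0.3, 3.1]
grip_width: 0.0606
grip_force: 24.8
```

Call:
play_rows([
  [0,0,-0.01,0,0,0,1],
  [0,0,-0.02,0,0,0,1],
  [0,0,-0.02,0,0,0,1],
  [0,0,-0.02,0,0,0,1],
  [0.003,0.01,-0.015,0,0,0,1],
  [0.006,0.02,0,0,0,0,1],
  [0.007,0.026,0,0,0,0,1],
  [0.007,0.026,0,0,0,0,1],
  [0.007,0.026,0,0,0,0,1],
  [0.007,0.026,0,0,0,0,1],
  [0.007,0.026,0,0,0,0,1],
  [0.007,0.026,0,0,0,0,1],
  [0.007,0.026,0,0,0,0,1],
  [0.006,0.02,0,0,0,0,1],
  [0.004,0.0106,0,0,0,0,1],
  [0,0,0.005,0,0,0,1],
  [0,0,0,0,0,0,1],
  [0,0,0,0,0,0,1],
])

```text
time_s: 22.75
ee_pos: [0.5791, 0.3808, 0.085]
eef_rot: [-3.14, 0.001, 1.568]
force: [-0.3, 0.4, -0.8]
grip_width: 0.0605
grip_force: 24.9
```

```bash
python3 - <<'E'
from h import *
go([.5805,.3825,.032],90)
img=ctrl.camera("wrist");cv2.imwrite("pics/w12.png",img)
img2=ctrl.camera("side");m=ctrl.camera_model("side");o=ctrl.get_obs();p=o["ee_pos"]
x,y=proj(m,p).astype(int)
cv2.imwrite("pics/v12.png",np.hstack([cv2.resize(img[200:300,230:340],None,fx=4,fy=4),cv2.resize(img2[y-35:y+65,x-45:x+45],None,fx=4,fy=4)]))
E
```

```text
t 22.75 pos [0.5791 0.3808 0.085 ] yaw 89.8 shift mm [ 1.8  1.5 53. ] turn z -0.2
```

View pics/v12.png

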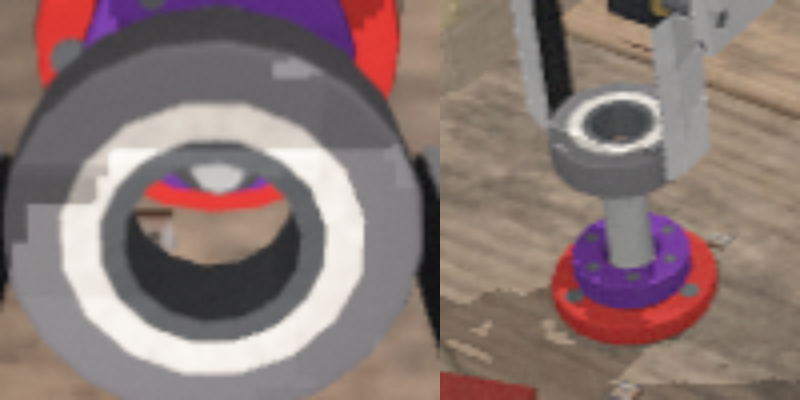

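Post tip at about (284.5,242.8) in the wrist view; grey wheel hole centre (283,259.5).

```bash
python3 -c "
from h import *
wr((284.5,242.8),(283,259.5),.0974)"
```

```text
post [0.5818 0.3806 0.074 ] hole [0.5808 0.3804 0.0974] move world mm [1.  0.2]
```

Call:
play_rows([
  [0.0007,0.001,0.004,0,0,0,1],
  [0,0,0.006,0,0,0,1],
  [0,0,0.007,0,0,0,1],
  [0,0,0.007,0,0,0,1],
  [0,0,0.007,0,0,0,1],
  [0,0,0.007,0,0,0,1],
  [0,0,0.006,0,0,0,1],
  [0,0,0.004,0,0,0,1],
  [0,0,0.002,0,0,0,1],
  [0,0,0.001,0,0,0,1],
  [0,0,0,0,0,0,1],
])

```text
time_s: 23.77
ee_pos: [0.5811, 0.3818, 0.0344]
eef_rot: [3.142, -0.0, 1.568]
force: [-0.2, 0.2, -1.7]
grip_width: 0.0607
grip_force: 24.9
```

Call:
play_rows([
  [0,0,0.002,0,0,0,1],
  [0,0,0,0,0,0,0.3],
  [0,0,0,0,0,0,-0.3],
  [0,0,0,0,0,0,-1],
  [0,0,0,0,0,0,-1],
  [0,0,-0.01,0,0,0,-1],
  [0,0,-0.02,0,0,0,-1],
  [0,0,-0.02,0,0,0,-1],
  [0,0,-0.02,0,0,0,-1],
  [0,0,-0.02,0,0,0,-1],
  [0,0,0,0,0,0,-0.6],
])

```text
time_s: 24.68
ee_pos: [0.5826, 0.3826, 0.1282]
eef_rot: [3.135, -0.004, 1.568]
force: [0.9, 0.1, 0.9]
grip_width: 0.09
grip_force: 0.0
```

```bash
python3 - <<'E'
from h import *
go([.4535,.355,.005],90)
img2=ctrl.camera("side");cv2.imwrite("pics/s13.png",img2);m=ctrl.camera_model("side")
b=blob(img2,"grey",proj(m,[.58,.383,.035]),22);print(b[0],b[2],plane(m,b[0],.035))
b=blob(img2,"brass",proj(m,[.4535,.355,.012]),18);print(b[0],b[2],plane(m,b[0],.012))
E
```

```text
t 24.68 pos [0.5826 0.3826 0.1282] yaw 89.8 shift mm [ -28.5 -129.8  122.3] turn z -0.2
[192.39363583 213.70005893] [175 197  36  33 844] [0.58336036 0.38011699 0.035     ]
[260.50317797 239.6539548 ] [249 228  24  25 473] [0.45390165 0.35598154 0.012     ]
```

Call:
play_rows([
  [-0.003,-0.015,0,0,0,0,-0.6],
  [-0.005,-0.025,0,0,0,0,-0.6],
  [-0.006,-0.028,0,0,0,0,-0.6],
  [-0.006,-0.028,0,0,0,0,-0.6],
  [-0.005,-0.022,0.005,0,0,0,-0.6],
  [-0.002,-0.011,0.015,0,0,0,-0.6],
  [0,0,0.025,0,0,0,-0.6],
  [0,0,0.025,0,0,0,-0.6],
  [0,0,0.02,0,0,0,-0.6],
  [0,0,0,0,0,0,-0.6],
  [0,0,0,0,0,0,-0.6],
])

```text
time_s: 25.65
ee_pos: [0.4515, 0.3548, 0.0317]
eef_rot: [-3.14, 0.001, 1.568]
force: [1.0, 0.1, 0.9]
grip_width: 0.0753
grip_force: 0.0
```

```bash
python3 - <<'E'
from h import *
go([.4538,.3555,.0045],90)
m=ctrl.camera_model("wrist");m["fish"]=1;img=ctrl.camera("wrist");cv2.imwrite("pics/w14.png",img)
b=blob(img,"brass",(284,230),50);print(b[0],b[2],plane(m,b[0],.012))
E
```

```text
t 25.65 pos [0.4515 0.3548 0.0317] yaw 89.8 shift mm [ 0.8  2.4 27.2] turn z -0.2
[285.72457186 239.33361718] [ 254  205   65   69 2926] [0.45470952 0.35342371 0.012     ]
```

Call:
play_rows([
  [0,0.0025,0.01,0,0,0,-0.6],
  [0,0,0.01,0,0,0,-0.6],
  [0,0,0.005,0,0,0,-0.6],
  [0,0,0.002,0,0,0,-0.6],
  [0,0,0,0,0,0,-0.6],
  [0,0,0,0,0,0,1],
  [0,0,0,0,0,0,1],
  [0,0,0,0,0,0,1],
  [0,0,0,0,0,0,1],
  [0,0,0,0,0,0,1],
  [0,0,0,0,0,0,1],
  [0,0,0,0,0,0,1],
])

```text
time_s: 26.7
ee_pos: [0.4545, 0.3552, 0.0056]
eef_rot: [3.141, -0.0, 1.568]
force: [-0.3, -0.4, 3.7]
grip_width: 0.0408
grip_force: 25.0
```

Call:
play_rows([
  [0,0,-0.01,0,0,0,1],
  [0,0,-0.02,0,0,0,1],
  [0,0,-0.025,0,0,0,1],
  [0,0,-0.02,0,0,0,1],
  [0.001,0.006,-0.015,0,0,0,1],
  [0.004,0.018,0,0,0,0,1],
  [0.005,0.025,0,0,0,0,1],
  [0.005,0.025,0,0,0,0,1],
  [0.005,0.025,0,0,0,0,1],
  [0.005,0.018,0,0,0,0,1],
  [0.002,0.009,0.003,0,0,0,1],
  [0,0,0.005,0,0,0,1],
  [0,0,0,0,0,0,1],
  [0,0,0,0,0,0,1],
])

```text
time_s: 27.87
ee_pos: [0.5797, 0.3816, 0.0872]
eef_rot: [-3.141, 0.001, 1.568]
force: [0.3, 1.1, -1.8]
grip_width: 0.0405
grip_force: 25.0
```

```bash
python3 - <<'E'
from h import *
go([.581,.382,.0496],90)
img=ctrl.camera("wrist");cv2.imwrite("pics/w15.png",img)
img2=ctrl.camera("side");m=ctrl.camera_model("side");o=ctrl.get_obs();p=o["ee_pos"]
x,y=proj(m,p).astype(int)
cv2.imwrite("pics/v15.png",np.hstack([cv2.resize(img[200:300,230:340],None,fx=4,fy=4),cv2.resize(img2[y-35:y+65,x-45:x+45],None,fx=4,fy=4)]))
E
```

```text
t 27.87 pos [0.5797 0.3816 0.0872] yaw 89.8 shift mm [ 0.4  1.3 37.6] turn z -0.2
```

View pics/v15.png

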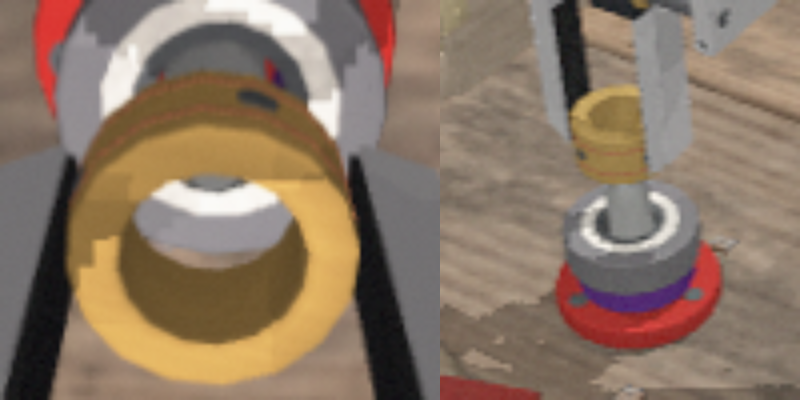

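The grey wheel is seated on the flange. The collar's top face is centred at wrist pixel (283.5,264), and the post tip sits just behind its far rim.

```bash
python3 -c "
from h import *
m=ctrl.camera_model('wrist');m['fish']=1
print(plane(m,(283.5,264),.1056))"
```

```text
[0.58172855 0.38145398 0.1056    ]
```

Call:
play_rows([
  [-0.0005,0,0.004,0,0,0,1],
  [0,0,0.005,0,0,0,1],
  [0,0,0.006,0,0,0,1],
  [0,0,0.007,0,0,0,1],
  [0,0,0.006,0,0,0,1],
  [0,0,0.004,0,0,0,1],
  [0,0,0.003,0,0,0,1],
  [0,0,0.001,0,0,0,1],
  [0,0,0,0,0,0,1],
])

```text
time_s: 28.72
ee_pos: [0.5806, 0.3812, 0.0512]
eef_rot: [-3.141, 0.0, 1.568]
force: [-0.7, -0.1, -1.1]
grip_width: 0.0409
grip_force: 25.0
```

Call:
play_rows([
  [0,0,0.001,0,0,0,1],
  [0,0,0,0,0,0,0.3],
  [0,0,0,0,0,0,-0.3],
  [0,0,0,0,0,0,-0.6],
  [0,0,0,0,0,0,-0.6],
  [0,0,-0.01,0,0,0,-0.6],
  [0,0,-0.02,0,0,0,-0.6],
  [0,0,-0.025,0,0,0,-0.6],
  [0,0,-0.025,0,0,0,-0.6],
  [0,0,-0.03,0,0,0,-0.6],
  [0,0,-0.03,0,0,0,-0.6],
  [0,0,0,0,0,0,-0.6],
  [0,0,0,0,0,0,-0.6],
])

```text
time_s: 29.8
ee_pos: [0.5811, 0.3816, 0.1933]
eef_rot: [3.138, -0.002, 1.568]
force: [0.1, 1.0, -1.1]
grip_width: 0.0754
grip_force: 0.0
```

```bash
python3 - <<'E'
from h import *
img2=ctrl.camera("side");a=ctrl.camera("scene")
m=ctrl.camera_model("side");b=blob(img2,"brass",proj(m,[.58,.382,.056]),18);print(b[0],b[2],plane(m,b[0],.056))
cv2.imwrite("pics/v16.png",np.hstack([cv2.resize(img2[120:320,160:340],None,fx=2.2,fy=2.2),cv2.resize(a[130:330,180:360],None,fx=2.2,fy=2.2)]))
E
```

```text
[191.59784226 205.46428571] [180 194  24  24 379] [0.58174132 0.38123514 0.056     ]
```

View pics/v16.png

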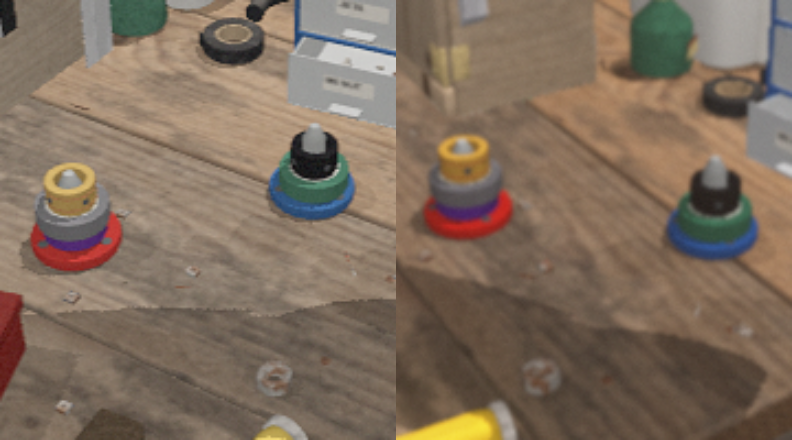

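Both stacks sit flat on their posts: red at crop (75,210), blue at (312,170). The nut and tape have not moved and the gripper is clear.

```bash
python3 -c "
from station import ctrl
print(ctrl.hand_in())"
```

```text
the job is handed in; nothing more can be done
None
```

Both arbors are built as specified and the job was handed in at about 30 s; the last camera views showed both stacks seated and the nut and tape unmoved, but the hand-in returned no verdict.

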